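# Set the polarising ring of a porcelain light box and trip the shutter

### The job

On the light box, gently push the white lever post around its arc with the fingertips, without gripping it, until the lever's pointer points at the orange stud (not the blue one). Only then press the green shutter button fully down and let it come up again. Leave the ring at the orange stud, and do not lift or disturb the beaker, the vase or the plaster mould.

Things in the scene. Friction and masses are not known exactly. Their poses are not given: they have to be found in the camera images.
- lightbox: Fixed grey light box with a black top, 260 x 260 mm, 70 mm high, standing on the bench at a different place and yaw each time. Origin: centre of its underside; x axis away from the robot at yaw 0, y left, z up. In the middle of its top is a round white glass, 94 mm across and 6 mm proud, on which the beaker stands; round it lies the grey filter ring, 124 mm outside diameter, top 82 mm above the bench. White scale ticks are drawn on the black top beyond the pointer.
- filter_ring (a joint): Angle of the filter ring (rad) about the vertical axis through the light box's centre. 0: the lever points along the box's -x axis (towards the robot); positive turns it anticlockwise seen from above. Stops at -1.8 and +1.8; starts between -0.5 and 0.5. Stiff: about 0.12 N m of friction (about 1.5 N at the lever post) and no spring, so it stays where it is left.
- ring_axis (a point): Point on the ring's vertical axis, 82 mm above the bench. Its frame turns with the ring: its x axis points from the centre along the lever and pointer, z up.
- lever_top (a point): Centre of the top of the upright white lever post: a round post 14 mm in diameter, 80 mm out from the ring's axis, on a white arm 12 mm wide whose top is 82 mm above the bench. The post stands 35 mm above the arm, its top 117 mm above the bench. It moves with the ring.
- pointer_tip (a point): Outer tip of the white pointer (5 mm wide) at the end of the lever, 95 mm from the ring's axis and 79 mm above the bench.
- orange_stud: The target mark: a fixed round orange stud, 14 mm in diameter and 4 mm high, on the top of the light box beyond the pointer, 105 to 125 mm from the ring's axis, on the left or the right side of the box (63 to 95 degrees round from the box's -x direction). Origin: centre of its underside, 70 mm above the bench.
- blue_stud: The other mark, not wanted: like the orange stud but blue, on the opposite side of the box.
- shutter_top (a point): Centre of the top of the green round push button, 28 mm in diameter, 92 mm above the bench when up, in a round grey housing (44 mm across, top 82 mm above the bench) on the light box's front right corner (100 mm towards the robot and 100 mm to the right of the box's centre, in the box's frame). It is pressed straight down.
- shutter (a joint): Travel of the green button (m): 0 up, 0.006 fully down; it needs about 5 N for full travel and springs back up.
- beaker: Loose white unglazed porcelain beaker, 56 mm across the rim, 40 mm high, standing in the middle of the light box's glass (its underside 76 mm above the bench). Leave it alone. Origin: centre of its underside.
- vase: Loose white unglazed porcelain vase, 72 mm across the belly, 120 mm high, standing on the bench to the right of the light box. Leave it alone. Origin: centre of its underside.
- mould: Loose two-part plaster mould block, 100 x 80 x 60 mm, lying on the bench to the left of the light box. Leave it alone. Origin: centre of its underside.

How it is judged (in metres and radians):
On the way, in this order (a step that is already met when the one before it is completed fails the run):
1. the lever's pointer has been pushed round to point at the orange stud (y of orange_stud in the frame of ring_axis between -0.007 and 0.007 m and x of orange_stud in the frame of ring_axis above 0.05 m), for 0.3 s.
2. then the green button is pressed fully down (all of step 1 and value of joint shutter above 0.0045 m), for 0.05 s.
At the end, for the whole second after the job is handed in: The pointer's line passes within 7 mm of the centre of the orange stud (that is, over the stud), the ring is at rest there, the green button has been pressed to at least 4.5 mm and is up again, and the beaker, vase and mould stand upright within 12 mm of where they were (all of step 1 and value of joint shutter below 0.0015 m and velocity of joint filter_ring between -0.02 and 0.02 rad/s and distance of each of beaker, vase, mould from where it was at the start of the episode below 0.012 m and angle between each of beaker, vase, mould's own z axis and vertical below 0.15 rad); the robot touches nothing.
It fails at once if the lever is gripped, or it or the light box is pressed hard (contact force between the fingers and lightbox above 15 N and value of joint shutter below 0.001 m).
It fails at once if the shutter button is pressed before the pointer stands at the orange stud (value of joint shutter above 0.003 m and not (y of orange_stud in the frame of ring_axis between -0.008 and 0.008 m and x of orange_stud in the frame of ring_axis above 0.05 m)).
It fails at once if the beaker is moved, lifted or tipped (distance of beaker from where it was at the start of the episode above 0.015 m or angle between beaker's own z axis and vertical above 0.25 rad).
It fails at once if the vase is moved, lifted or tipped (distance of vase from where it was at the start of the episode above 0.015 m or angle between vase's own z axis and vertical above 0.25 rad).
It fails at once if the plaster mould is moved, lifted or tipped (distance of mould from where it was at the start of the episode above 0.015 m or angle between mould's own z axis and vertical above 0.25 rad).
It also fails if it takes over 54 s, if anything falls off the work surface, if the arm or the gripper's body presses on something with over 40 N, if the wrist force passes 120 N, or if a joint passes its speed limit or range.

### The arm

A 7-joint arm with a two-finger parallel gripper is mounted at the origin on the work surface. World frame = base frame: x ahead of the robot, y to its left, z up, the work surface at z = 0. Lengths are in m, angles in degrees, forces in N, time in s.
With the tool pointing down it reaches from about 0.4 to 0.875 m from the base axis. Payload 19.3 kg.
Tool frame: the origin (TCP) lies where the fingers leave the gripper's body, on its centre line; the fingertips stand 73 mm ahead of it and the grasp point (between the pads) lies 54 mm ahead of it; z points along the fingers, y is the direction in which the jaws open and shut (so a half turn about z gives the same grasp; the last joint's range is limited). The gripper opens to 85 mm and grips with 20 to 120 N. Pads are 22 mm wide; open, the fingers measure 114 mm over their backs; the gripper's body (76 mm by 85 mm) begins 54 mm behind the grasp point. The pads swing forward as they close: fully open they stand 13 mm farther back than shut.
Start: joints at [73.155, 29.874, -2.08, 91.645, 1.215, 58.505, -6.463], TCP at [0.139, -0.609, 0.304] pointing down, gripper open.
Joint ranges: [-166.77, 166.77], [-17.47, 122.26], [-85.68, 81.53], [9.62, 139.38], [-72.42, 252.41], [9.2, 110.78], [-144.41, 144.41]. Speed limits (degrees/s): [108.29, 108.29, 136.94, 136.94, 172.46, 172.46, 172.46].

### API

Orientations are given as a 3x3 rotation matrix whose columns are the frame's x, y, z axes.
In Python, from cell import robot gives the robot as it stands. The module is installed in compiled form; this text tells all that it offers.
- The arm moves only by the tool drive_tool, never from a script. Its argument "commands" is a list of rows, each an object with "slide": the shift along the tool's x, y, z in mm, a list of three; "delta_rot": the turn, a rotation vector about the tool's x, y, z in rad, a list of three; "gripper": the closure, from -1 (fully open) to 1 (shut). A call has 1 to 8 rows; each row shifts and turns the commanded pose from where the row before left it, along the tool's axes as they then stand; what a row does not reach is not made up. A row lasts 1/8 s, in which the tool goes at most 62.5 mm and 10.7 degrees, less where a joint would pass 70% of its speed; a pose out of reach is approached as far as the arm can. A call is refused whole if a number of a shift passes 62.5 or a number of a turn 0.188, either way. A call with a gripper value outside its range is refused whole. The fingers move at their own pace and stop on an object; "squeeze" is the grip in N (left out, the last holds). Time passes only in rows, so rows that do not move let the fingers close. It gives the time, the measured TCP pose, the force and the opening at its end, in the units of the state.
- robot.read_state(): the state, without advancing time (a new reading comes with each control period).
- robot.capture(name): name is "side" or "top" or "wrist"; returns a dict with "img" (420x560x3 uint8, red, green, blue), "fovy" (degrees; the focal length in pixels is half the picture's height over the tangent of half this angle, whatever the lens; pixels are square), "cx", "cy" (the principal point, pixels), "view" (4x4, takes a point from world to camera coordinates). Camera axes: x right, y down, z forward; pixel columns grow to the right and rows downward; lengths in m; the calibration is good to about 2 mm. A picture is of the moment at which its call begins. There is no depth.
- robot.close_job(): hands the job in, once; it reports no verdict.
The state is a dict: "clock": time; "joints": joint angles; "joint_vel": joint speeds; "tau": joint torques, N m; "tcp_pos": TCP position; "tcp_rot": TCP orientation; "contact_force": force on the tool from outside, world axes, zero at the start; "torque": the same for the moment, N m; "width": opening from 0.0 (shut) to 1.0 (fully open).
Only numpy, scipy, OpenCV 4.12 (cv2) and the standard library are available. Lean on these libraries where they do the work, as an engineer would, in place of code of your own. Each camera call takes 0.05 s, during which the arm holds its last target.

## Working session

There is one attempt and no reset: what is moved stays moved. The work goes in short steps, Python scripts to look and compute and a tool call to move; the robot and the scene stay as the last step left them, time stands still between calls to the robot, and variables do not carry over. Pictures are saved under pics/ and viewed, and the job is handed in when it is done.

Besides the shell and the picture viewer there is one more tool, called after "Call:" by a JSON object that holds its "op" and its "data". drive_tool: Moves the arm, as the interface text tells. Its arguments: {"type":"object","properties":{"commands":{"type":"array","items":{"type":"object","properties":{"slide":{"type":"array","items":{"type":"number"}},"delta_rot":{"type":"array","items":{"type":"number"}},"gripper":{"type":"number"}}}},"squeeze":{"type":"number"}},"required":["commands"]}

```bash
mkdir -p pics; python3 - <<'E'
from cell import robot
import cv2,numpy as np,pickle
s=robot.read_state(); print({k:np.round(v,4).tolist() for k,v in s.items()})
for n in("top","side"):
    c=robot.capture(n); cv2.imwrite(f"pics/{n}0.png",c["img"][:,:,::-1]); pickle.dump(c,open(f"{n}0.pkl","wb"))
    print(n,c["fovy"],c["cx"],c["cy"],np.round(c["view"],4).tolist())
E
```

```text
{'clock': 0.0, 'joints': [73.1563, 29.9095, -2.0815, 91.6726, 1.2141, 58.504, -6.4627], 'joint_vel': [-0.0658, -0.0403, 0.0044, 0.0006, -0.0373, 0.1109, -0.0675], 'tau': [0.0035, -92.7117, 1.9822, -36.9927, 0.0181, 0.0083, 0.0], 'tcp_pos': [0.1386, -0.6092, 0.3033], 'tcp_rot': [[0.9751, 0.2219, -0.0003], [0.2219, -0.9751, 0.0011], [-0.0001, -0.0011, -1.0]], 'contact_force': [0.0331, 0.051, 0.4225], 'torque': [-0.0183, 0.0222, 0.0393], 'width': 1.0048}
top 45.980010756867394 281.0318528690878 209.93448689540918 [[0.0125, -0.9999, 0.0083, 0.0248], [-0.9971, -0.0131, -0.0753, 0.584], [0.0754, -0.0073, -0.9971, 0.9891], [0.0, 0.0, 0.0, 1.0]]
side 53.50613144711563 280.4378996704698 204.26812800724846 [[0.8543, -0.5197, 0.0054, -0.4773], [-0.2978, -0.498, -0.8145, 0.2763], [0.426, 0.6942, -0.5802, 0.5565], [0.0, 0.0, 0.0, 1.0]]
```

View pics/top0.png

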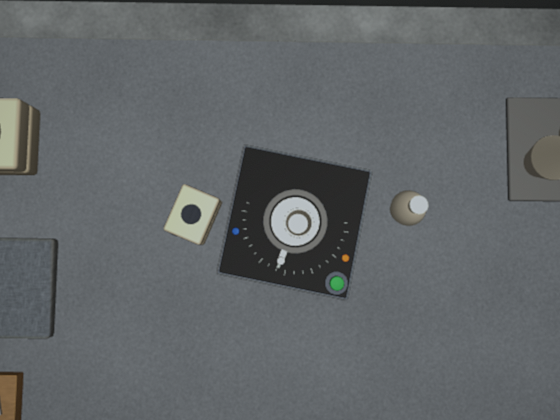

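View pics/side0.png

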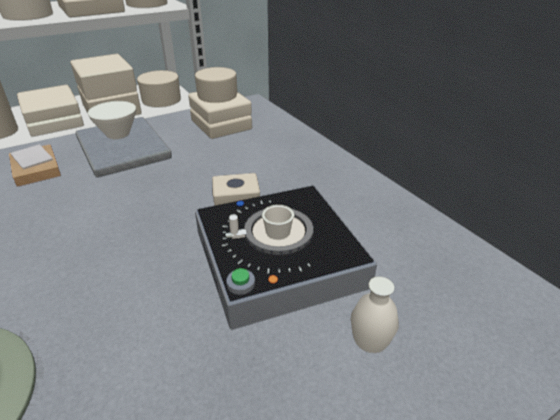

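The top picture shows the box, with the orange stud on the right at about (346,258), blue at (236,231), the button at (337,284) and the lever at about (281,258). I'll take finer readings from an enlarged crop.

```bash
cat > h.py <<'E'
import numpy as np,pickle,cv2
def ray(c,u,v,z):
    f=210/np.tan(np.radians(c["fovy"]/2)); V=np.array(c["view"]);R=V[:3,:3];o=-R.T@V[:3,3]
    d=R.T@np.array([(u-c["cx"])/f,(v-c["cy"])/f,1]); return o+d*(z-o[2])/d[2]
def proj(c,p):
    f=210/np.tan(np.radians(c["fovy"]/2)); V=np.array(c["view"]);q=V[:3,:3]@p+V[:3,3]
    return np.array([c["cx"]+f*q[0]/q[2],c["cy"]+f*q[1]/q[2]])
E
python3 - <<'E'
from h import *
c=pickle.load(open("top0.pkl","rb")); im=c["img"]
cr=im[140:302,212:376]; cv2.imwrite("pics/topc.png",cv2.resize(cr[:,:,::-1],None,fx=3.6,fy=3.6,interpolation=cv2.INTER_CUBIC))
hsv=cv2.cvtColor(im,cv2.COLOR_RGB2HSV).astype(int)
sub=np.zeros(im.shape[:2],bool); sub[140:302,212:376]=1
for n,lo,hi,z in(("orange",8,20,.074),("blue",105,125,.074),("green",50,80,.092)):
    m=sub&(hsv[...,0]>=lo)&(hsv[...,0]<=hi)&(hsv[...,1]>130)&(hsv[...,2]>80)
    y,x=np.nonzero(m); print(n,len(x),x.mean(),y.mean(),ray(c,x.mean(),y.mean(),z))
m=(sub&(im.max(2)<60)).astype(np.uint8)
k=cv2.findContours(m,0,2)[0]; k=max(k,key=cv2.contourArea); r=cv2.minAreaRect(k);print(r)
b=cv2.boxPoints(r); 
P=np.array([ray(c,u,v,.07) for u,v in b]);print(P,P.mean(0))
E
```

```text
orange 51 345.0980392156863 257.6862745098039 [ 0.48909221 -0.09179374  0.074     ]
blue 44 235.11363636363637 230.79545454545453 [0.53813611 0.12077452 0.074     ]
green 157 336.45222929936307 282.89171974522293 [ 0.44202125 -0.07316331  0.092     ]
((294.7705993652344, 221.79640197753906), (128.85508728027344, 127.66297912597656), 11.575187683105469)
[[ 0.4597321   0.15088625  0.07      ]
 [ 0.70421142  0.10600341  0.07      ]
 [ 0.65642344 -0.14209761  0.07      ]
 [ 0.41330503 -0.09251524  0.07      ]] [0.558418  0.0055692 0.07     ]
```

View pics/topc.png

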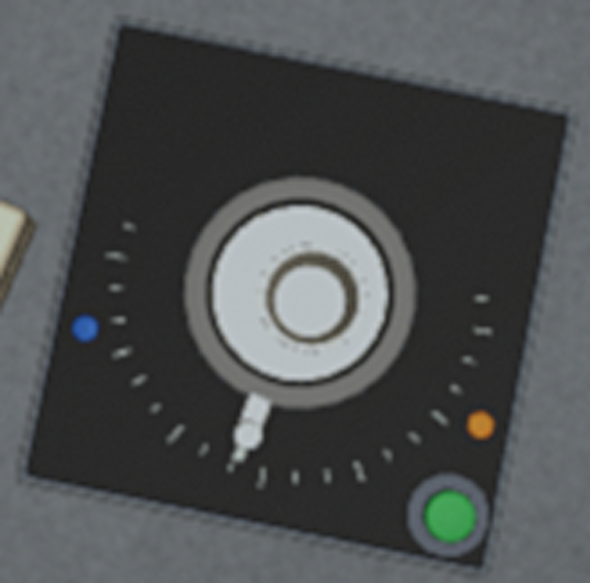

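```bash
python3 - <<'E'
from h import *
from scipy.optimize import least_squares
c=pickle.load(open("top0.pkl","rb")); d=pickle.load(open("side0.pkl","rb"))
im=d["img"]; cv2.imwrite("pics/sidec.png",cv2.resize(im[180:320,190:380,::-1],None,fx=4,fy=4,interpolation=cv2.INTER_CUBIC))
f=lambda a,b:(212+(a+.5)/3.6-.5,140+(b+.5)/3.6-.5)
for n,a,b,z in(("ringc",300,292.5,.082),("tip",234,468,.079),("post",247,437,.117),("armroot",261,396,.082)):
    print(n,f(a,b),ray(c,*f(a,b),z))
hsv=cv2.cvtColor(im,cv2.COLOR_RGB2HSV).astype(int)
sub=np.zeros(im.shape[:2],bool); sub[180:320,190:380]=1
for n,lo,hi,z in(("orange",5,20,.073),("blue",105,125,.073),("green",50,80,.091)):
    m=sub&(hsv[...,0]>=lo)&(hsv[...,0]<=hi)&(hsv[...,1]>140)&(hsv[...,2]>80)
    y,x=np.nonzero(m); print(n,len(x),x.mean(),y.mean(),ray(d,x.mean(),y.mean(),z))
print(proj(d,np.array([.5584,.0056,.082])),(proj(d,np.array([.5584,.0056,.082]))-[190,180])*4)
E
```

```text
ringc (294.97222222222223, 220.88888888888889) [0.55833446 0.00574394 0.082     ]
tip (276.6388888888889, 269.6388888888889) [0.4648547  0.03968366 0.079     ]
post (280.25, 261.02777777777777) [0.48234209 0.03326339 0.117     ]
armroot (284.1388888888889, 249.63888888888889) [0.50311018 0.02586372 0.082     ]
orange 70 272.5857142857143 278.7142857142857 [ 0.48759454 -0.09227659  0.073     ]
blue 34 239.6764705882353 203.08823529411765 [0.53632366 0.11938237 0.073     ]
green 27 239.66666666666666 280.962962962963 [ 0.43378983 -0.08596138  0.091     ]
[278.92142597 226.69394139] [355.68570387 186.77576558]
```

View pics/sidec.png

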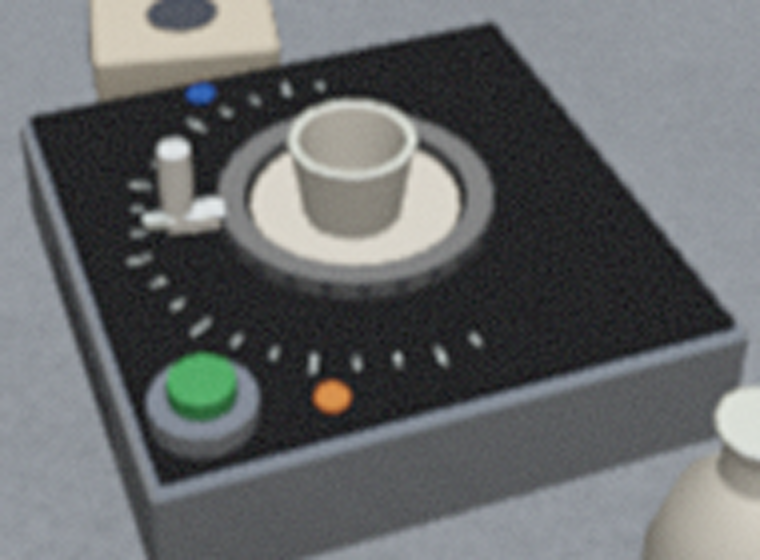

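```bash
cat >> h.py <<'E'
from scipy.spatial.transform import Rotation as Ro
def plan(P,Rm,wps):
    """wps: (target xyz, yaw deg or None, nrows)"""
    P=np.array(P);Rm=np.array(Rm)
    for tgt,yaw,n in wps:
        tgt=np.array(tgt); st=(tgt-P)/n
        psi=np.arctan2(Rm[1,0],Rm[0,0]); y=psi if yaw is None else np.radians(yaw)
        Rt=np.array([[np.cos(y),np.sin(y),0],[np.sin(y),-np.cos(y),0],[0,0,-1]])
        rv=Ro.from_matrix(Rm.T@Rt).as_rotvec()/n
        for i in range(n):
            print(np.round(1000*Rm.T@st,1).tolist(),np.round(rv,3).tolist())
            P=P+st; Rm=Rm@Ro.from_rotvec(rv).as_matrix()
        print('--')
E
python3 - <<'E'
from h import *
from cell import robot
s=robot.read_state()
plan(s["tcp_pos"],s["tcp_rot"],[((.42,-.38,.30),30,8),((.5,-.05,.29),52,8),((.5,.08,.25),70,5),])
E
```

```text
[40.7, -20.1, 0.4] [-0.0, -0.0, -0.037]
[41.4, -18.6, 0.4] [-0.0, -0.0, -0.037]
[42.0, -17.0, 0.4] [-0.0, -0.0, -0.037]
[42.7, -15.4, 0.4] [-0.0, -0.0, -0.037]
[43.2, -13.8, 0.4] [-0.0, -0.0, -0.037]
[43.7, -12.2, 0.4] [-0.0, -0.0, -0.037]
[44.1, -10.6, 0.4] [-0.0, -0.0, -0.037]
[44.5, -8.9, 0.4] [-0.0, -0.0, -0.037]
--
[29.3, -30.7, 1.3] [0.0, 0.0, -0.048]
[30.7, -29.3, 1.3] [0.0, 0.0, -0.048]
[32.1, -27.8, 1.3] [0.0, 0.0, -0.048]
[33.4, -26.2, 1.3] [0.0, 0.0, -0.048]
[34.6, -24.6, 1.3] [0.0, 0.0, -0.048]
[35.7, -22.9, 1.3] [0.0, 0.0, -0.048]
[36.8, -21.1, 1.3] [0.0, 0.0, -0.048]
[37.8, -19.4, 1.3] [0.0, 0.0, -0.048]
--
[20.5, -16.0, 8.0] [-0.0, -0.0, -0.063]
[21.5, -14.7, 8.0] [-0.0, -0.0, -0.063]
[22.3, -13.3, 8.0] [-0.0, -0.0, -0.063]
[23.1, -11.9, 8.0] [-0.0, -0.0, -0.063]
[23.8, -10.4, 8.0] [-0.0, -0.0, -0.063]
--
```

Call:
{"op": "drive_tool", "data": {"commands": [{"slide": [41, -20, 0], "delta_rot": [0, 0, -0.037], "gripper": 1}, {"slide": [41, -19, 0], "delta_rot": [0, 0, -0.037], "gripper": 1}, {"slide": [42, -17, 0], "delta_rot": [0, 0, -0.037], "gripper": 1}, {"slide": [43, -15, 0], "delta_rot": [0, 0, -0.037], "gripper": 1}, {"slide": [43, -14, 0], "delta_rot": [0, 0, -0.037], "gripper": 1}, {"slide": [44, -12, 0], "delta_rot": [0, 0, -0.037], "gripper": 1}, {"slide": [44, -11, 0], "delta_rot": [0, 0, -0.037], "gripper": 1}, {"slide": [44, -9, 0], "delta_rot": [0, 0, -0.037], "gripper": 1}]}}

```text
clock: 1.1
tcp_pos: [0.4211, -0.3794, 0.3037]
tcp_rot: [[0.867, 0.498, -0.0], [0.498, -0.867, 0.0], [-0.0, -0.0, -1.0]]
contact_force: [-0.1, -0.4, 0.4]
width: 0.002
```

Call:
{"op": "drive_tool", "data": {"commands": [{"slide": [29, -31, 1], "delta_rot": [0, 0, -0.048], "gripper": 1}, {"slide": [31, -29, 1], "delta_rot": [0, 0, -0.048], "gripper": 1}, {"slide": [32, -28, 1], "delta_rot": [0, 0, -0.048], "gripper": 1}, {"slide": [33, -26, 1], "delta_rot": [0, 0, -0.048], "gripper": 1}, {"slide": [35, -25, 1], "delta_rot": [0, 0, -0.048], "gripper": 1}, {"slide": [36, -23, 1], "delta_rot": [0, 0, -0.048], "gripper": 1}, {"slide": [37, -21, 1], "delta_rot": [0, 0, -0.048], "gripper": 1}, {"slide": [38, -19, 1], "delta_rot": [0, 0, -0.048], "gripper": 1}]}}

```text
clock: 2.1
tcp_pos: [0.5019, -0.049, 0.2958]
tcp_rot: [[0.618, 0.787, -0.0], [0.787, -0.618, 0.0], [-0.0, -0.0, -1.0]]
contact_force: [0.3, -0.7, -0.2]
width: 0.004
```

Call:
{"op": "drive_tool", "data": {"commands": [{"slide": [20, -16, 8], "delta_rot": [0, 0, -0.063], "gripper": 1}, {"slide": [21, -15, 8], "delta_rot": [0, 0, -0.063], "gripper": 1}, {"slide": [22, -13, 8], "delta_rot": [0, 0, -0.063], "gripper": 1}, {"slide": [23, -12, 8], "delta_rot": [0, 0, -0.063], "gripper": 1}, {"slide": [24, -10, 8], "delta_rot": [0, 0, -0.063], "gripper": 1}, {"slide": [0, 0, 0], "gripper": 1}]}}

```text
validation failed for argument at $.co...
```

```bash
python3 - <<'E'
from h import *
from cell import robot
s=robot.read_state(); print(s["clock"],np.round(s["tcp_pos"],4),np.round(s["tcp_rot"],3).tolist(),s["width"],np.round(s["contact_force"],2),np.round(s["joints"]))
plan(s["tcp_pos"],s["tcp_rot"],[((.5002,.0801,.165),70,5)])
for n in("side","wrist"):
    c=robot.capture(n); cv2.imwrite(f"pics/{n}1.png",c["img"][:,:,::-1]); pickle.dump(c,open(f"{n}1.pkl","wb"))
E
```

```text
2.1 [ 0.5019 -0.049   0.2958] [[0.618, 0.787, -0.0], [0.787, -0.618, 0.0], [-0.0, -0.0, -1.0]] 0.003643982471727405 [ 0.26 -0.66 -0.15] [ 16.  21. -22. 109.  10.  52. -49.]
[20.1, -16.2, 26.2] [-0.0, 0.0, -0.063]
[21.1, -14.9, 26.2] [-0.0, 0.0, -0.063]
[22.0, -13.5, 26.2] [-0.0, 0.0, -0.063]
[22.8, -12.1, 26.2] [-0.0, 0.0, -0.063]
[23.5, -10.7, 26.2] [-0.0, 0.0, -0.063]
--
```

Call:
{"op": "drive_tool", "data": {"commands": [{"slide": [20, -16, 8], "delta_rot": [0, 0, -0.063], "gripper": 1}, {"slide": [21, -15, 8], "delta_rot": [0, 0, -0.063], "gripper": 1}, {"slide": [22, -13, 8], "delta_rot": [0, 0, -0.063], "gripper": 1}, {"slide": [23, -12, 8], "delta_rot": [0, 0, -0.063], "gripper": 1}, {"slide": [24, -11, 8], "delta_rot": [0, 0, -0.063], "gripper": 1}, {"slide": [0, 0, 0], "delta_rot": [0, 0, 0], "gripper": 1}]}}

```text
clock: 2.95
tcp_pos: [0.5002, 0.0815, 0.2551]
tcp_rot: [[0.34, 0.941, -0.001], [0.941, -0.34, 0.001], [0.0, -0.002, -1.0]]
contact_force: [-0.1, -1.0, -0.4]
width: 0.002
```

```bash
python3 - <<'E'
from h import *
from cell import robot
s=robot.read_state(); print(s["clock"],np.round(s["tcp_pos"],4),np.round(s["tcp_rot"],3).tolist(),s["width"],np.round(s["contact_force"],2),np.round(s["joints"]))
plan(s["tcp_pos"],s["tcp_rot"],[((.5002,.0801,.165),70,4)])
for n in("side","wrist"):
    c=robot.capture(n); cv2.imwrite(f"pics/{n}1.png",c["img"][:,:,::-1]); pickle.dump(c,open(f"{n}1.pkl","wb"))
E
```

```text
2.95 [0.5002 0.0815 0.2551] [[0.34, 0.941, -0.001], [0.941, -0.34, 0.001], [0.0, -0.002, -1.0]] 0.0015821585729194493 [-0.1  -1.04 -0.36] [  5.  25. -28. 111.  15.  48. -50.]
[-0.3, 0.2, 22.5] [-0.0, -0.0, 0.001]
[-0.3, 0.2, 22.5] [-0.0, -0.0, 0.001]
[-0.3, 0.1, 22.5] [-0.0, -0.0, 0.001]
[-0.3, 0.1, 22.5] [-0.0, -0.0, 0.001]
--
```

View pics/side1.png

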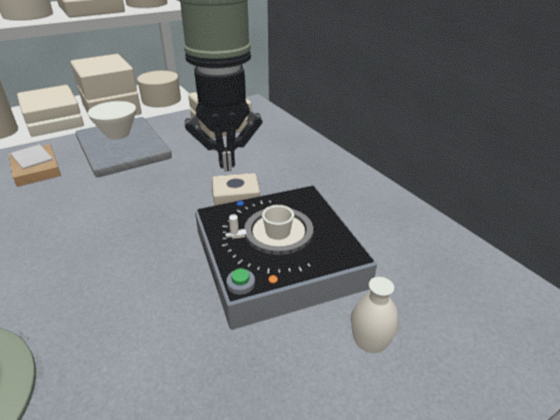

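View pics/wrist1.png

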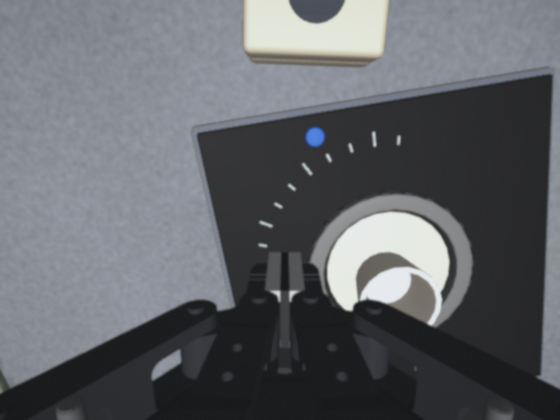

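Side view: the shut fingertips hang at (228,170), behind the post (on the blue side) and clear of the beaker at (278,222). The wrist view shows the fingers over the black top, near nothing. I'll descend beside the post.

Call:
{"op": "drive_tool", "data": {"commands": [{"slide": [0, 0, 23], "delta_rot": [0, 0, 0], "gripper": 1}, {"slide": [0, 0, 23], "delta_rot": [0, 0, 0], "gripper": 1}, {"slide": [0, 0, 20], "delta_rot": [0, 0, 0], "gripper": 1}, {"slide": [0, 0, 15], "delta_rot": [0, 0, 0], "gripper": 1}, {"slide": [0, 0, 9], "delta_rot": [0, 0, 0], "gripper": 1}, {"slide": [0, 0, 0], "delta_rot": [0, 0, 0], "gripper": 1}]}}

```text
clock: 3.8
tcp_pos: [0.5008, 0.0789, 0.1657]
tcp_rot: [[0.345, 0.939, -0.001], [0.939, -0.345, -0.0], [-0.0, -0.0, -1.0]]
contact_force: [-0.1, 0.7, 0.2]
width: -0.002
```

```bash
python3 - <<'E'
from h import *
from cell import robot
s=robot.read_state(); print(s["clock"],np.round(s["tcp_pos"],4),np.round(s["contact_force"],2))
C=np.array([.5583,.0057]);ph=np.radians(160);R=np.array([[np.cos(ph),-np.sin(ph)],[np.sin(ph),np.cos(ph)]])
print("ring frame",R.T@(s["tcp_pos"][:2]-C))
c=robot.capture("side"); cv2.imwrite("pics/side2.png",cv2.resize(c["img"][100:320,150:380,::-1],None,fx=2.6,fy=2.6,interpolation=cv2.INTER_CUBIC))
E
```

```text
3.8 [0.5008 0.0789 0.1657] [-0.06  0.74  0.18]
ring frame [ 0.07907755 -0.04914377]
```

View pics/side2.png

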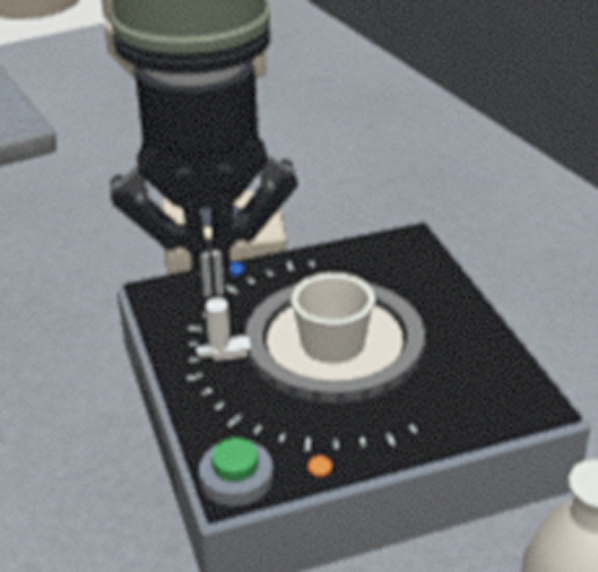

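The tips stand directly behind the post at (218,320) in the crop, about 30 mm off. Next I move into contact.

Call:
{"op": "drive_tool", "data": {"commands": [{"slide": [-8, 0, 0], "delta_rot": [0, 0, 0], "gripper": 1}, {"slide": [-8, 0, 0], "delta_rot": [0, 0, 0], "gripper": 1}, {"slide": [-5, 0, 0], "delta_rot": [0, 0, 0], "gripper": 1}, {"slide": [-3, 0, 0], "delta_rot": [0, 0, 0], "gripper": 1}, {"slide": [-3, 0, 0], "delta_rot": [0, 0, 0], "gripper": 1}, {"slide": [-3, 0, 0], "delta_rot": [0, 0, 0], "gripper": 1}, {"slide": [-2, 0, 0], "delta_rot": [0, 0, 0], "gripper": 1}]}}

```text
clock: 4.72
tcp_pos: [0.4898, 0.049, 0.1659]
tcp_rot: [[0.345, 0.939, 0.0], [0.939, -0.345, 0.0], [0.0, -0.0, -1.0]]
contact_force: [-0.8, 2.2, 1.1]
width: 0.004
```

Call:
{"op": "drive_tool", "data": {"commands": [{"slide": [-4, -0.8, 0], "delta_rot": [0, 0, -0.05], "gripper": 1}, {"slide": [-4, -0.8, 0], "delta_rot": [0, 0, -0.05], "gripper": 1}, {"slide": [-4, -0.8, 0], "delta_rot": [0, 0, -0.05], "gripper": 1}, {"slide": [-4, -0.8, 0], "delta_rot": [0, 0, -0.05], "gripper": 1}, {"slide": [-4, -0.8, 0], "delta_rot": [0, 0, -0.05], "gripper": 1}, {"slide": [-4, -0.8, 0], "delta_rot": [0, 0, -0.05], "gripper": 1}]}}

```text
clock: 5.48
tcp_pos: [0.4799, 0.0269, 0.166]
tcp_rot: [[0.05, 0.999, 0.0], [0.999, -0.05, 0.0], [0.0, 0.0, -1.0]]
contact_force: [1.4, 1.6, -0.3]
width: -0.0
```

```bash
cat > st.py <<'E'
from h import *
from cell import robot
import sys
n=sys.argv[1]
s=robot.read_state(); print(s["clock"],np.round(s["tcp_pos"],4),np.round(s["contact_force"],2))
C=np.array([.5583,.0057]);v=s["tcp_pos"][:2]-C
yaw=np.degrees(np.arctan2(s["tcp_rot"][1][0],s["tcp_rot"][0][0]));print("yaw",yaw,"z col",np.round(np.array(s["tcp_rot"])[:,2],3))
ph=np.radians(yaw+90);R=np.array([[np.cos(ph),-np.sin(ph)],[np.sin(ph),np.cos(ph)]]);print("in tool-aligned ring frame",R.T@v, "polar deg",np.degrees(np.arctan2(v[1],v[0]))%360)
for cam,(a,b,e,f) in(("side",(150,320,180,380)),("top",(140,302,212,376))):
    c=robot.capture(cam); pickle.dump(c,open(f"{cam}{n}.pkl","wb"));cv2.imwrite(f"pics/{cam}{n}.png",cv2.resize(c["img"][a:b,e:f,::-1],None,fx=3.4,fy=3.4,interpolation=cv2.INTER_CUBIC))
E
python3 st.py 3
```

```text
5.475 [0.4799 0.0269 0.166 ] [ 1.37  1.63 -0.29]
yaw 87.13146562595985 z col [ 0.  0. -1.]
in tool-aligned ring frame [ 0.07932201 -0.01722794] polar deg 164.87771415056991
```

View pics/side3.png

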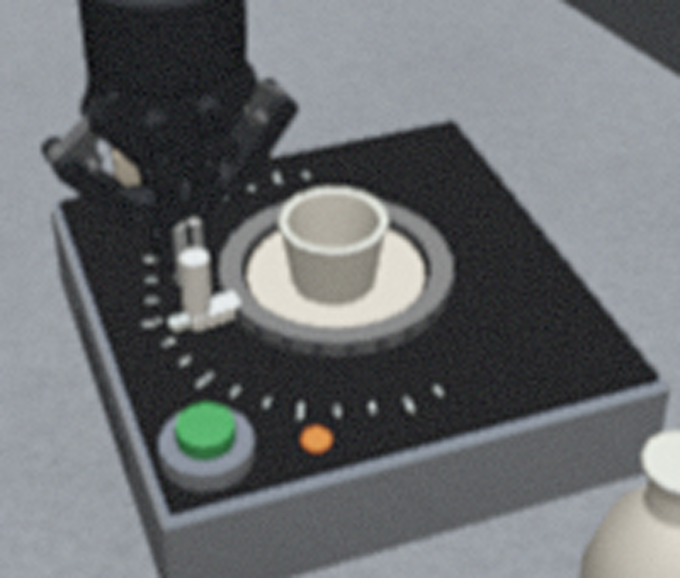

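View pics/top3.png

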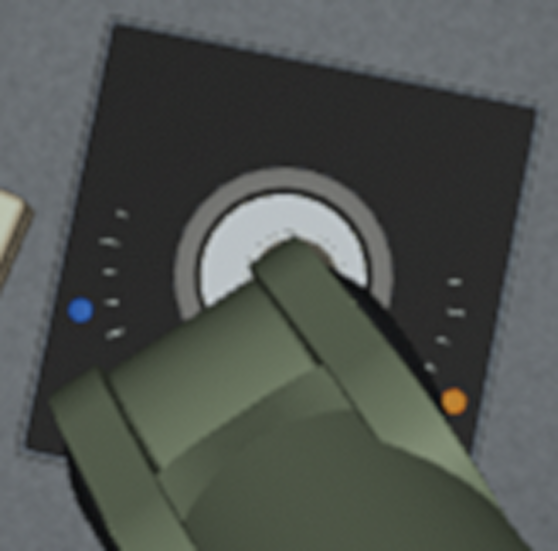

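The post at (194,257) in the side crop moves with the fingers; forces are about 2 N. I'll keep pushing.

Call:
{"op": "drive_tool", "data": {"commands": [{"slide": [-4, -0.8, 0], "delta_rot": [0, 0, -0.05], "gripper": 1}, {"slide": [-4, -0.8, 0], "delta_rot": [0, 0, -0.05], "gripper": 1}, {"slide": [-4, -0.8, 0], "delta_rot": [0, 0, -0.05], "gripper": 1}, {"slide": [-4, -0.8, 0], "delta_rot": [0, 0, -0.05], "gripper": 1}, {"slide": [-4, -0.8, 0], "delta_rot": [0, 0, -0.05], "gripper": 1}, {"slide": [-4, -0.8, 0], "delta_rot": [0, 0, -0.05], "gripper": 1}, {"slide": [-4, -0.8, 0], "delta_rot": [0, 0, -0.05], "gripper": 1}, {"slide": [-4, -0.8, 0], "delta_rot": [0, 0, -0.05], "gripper": 1}]}}

```text
clock: 6.58
tcp_pos: [0.4775, -0.0053, 0.1659]
tcp_rot: [[-0.342, 0.94, 0.0], [0.94, 0.342, 0.0], [0.0, 0.0, -1.0]]
contact_force: [0.3, 1.6, 0.1]
width: -0.001
```

```bash
python3 st.py 4
```

```text
6.575 [ 0.4775 -0.0053  0.1659] [0.27 1.58 0.09]
yaw 109.96839902427708 z col [ 0.  0. -1.]
in tool-aligned ring frame [ 0.07969198 -0.01720677] polar deg 187.7843667078949
```

View pics/side4.png

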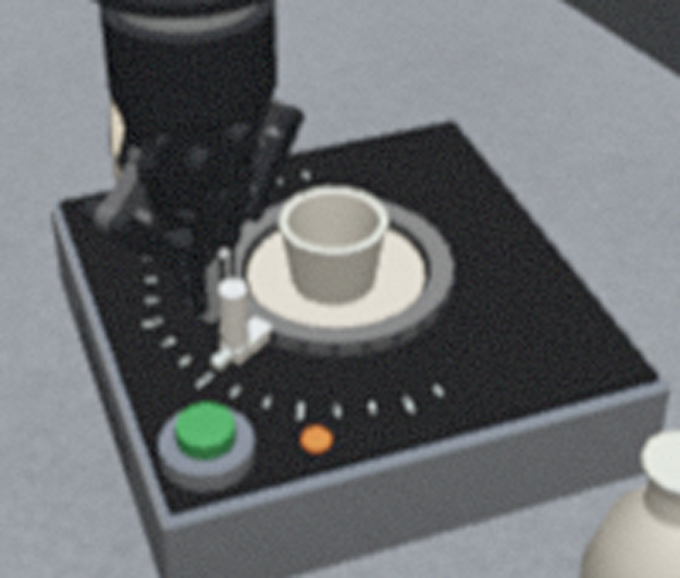

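```bash
python3 - <<'E'
from h import *
C=np.array([.5583,.0057])
for n,pts in((3,((194,257,.117),(177,322,.079))),(4,((233,287,.117),(218,362,.079)))):
    c=pickle.load(open(f"side{n}.pkl","rb"))
    for a,b,z in pts:
        p=ray(c,180+(a+.5)/3.4-.5,150+(b+.5)/3.4-.5,z)[:2]-C; print(n,z,np.degrees(np.arctan2(p[1],p[0]))%360,np.hypot(*p))
E
```

```text
3 0.117 178.57566374685712 0.08133701107745797
3 0.079 178.02426758643654 0.09267753838870918
4 0.117 200.55234736895588 0.08076825347235958
4 0.079 200.94917931364006 0.09472771755045836
```

Call:
{"op": "drive_tool", "data": {"commands": [{"slide": [-4, -0.8, 0], "delta_rot": [0, 0, -0.05], "gripper": 1}, {"slide": [-4, -0.8, 0], "delta_rot": [0, 0, -0.05], "gripper": 1}, {"slide": [-4, -0.8, 0], "delta_rot": [0, 0, -0.05], "gripper": 1}, {"slide": [-4, -0.8, 0], "delta_rot": [0, 0, -0.05], "gripper": 1}, {"slide": [-4, -0.8, 0], "delta_rot": [0, 0, -0.05], "gripper": 1}, {"slide": [-4, -0.8, 0], "delta_rot": [0, 0, -0.05], "gripper": 1}, {"slide": [-4, -0.8, 0], "delta_rot": [0, 0, -0.05], "gripper": 1}, {"slide": [-4, -0.8, 0], "delta_rot": [0, 0, -0.05], "gripper": 1}]}}

```text
clock: 7.68
tcp_pos: [0.4878, -0.0359, 0.1659]
tcp_rot: [[-0.68, 0.733, -0.0], [0.733, 0.68, 0.0], [0.0, 0.0, -1.0]]
contact_force: [-0.3, 1.8, 1.0]
width: 0.005
```

```bash
python3 st.py 5
```

```text
7.675 [ 0.4878 -0.0359  0.1659] [-0.31  1.76  0.97]
yaw 132.84194918275173 z col [-0.  0. -1.]
in tool-aligned ring frame [ 0.08002547 -0.01742393] polar deg 210.55865890665683
```

View pics/side5.png

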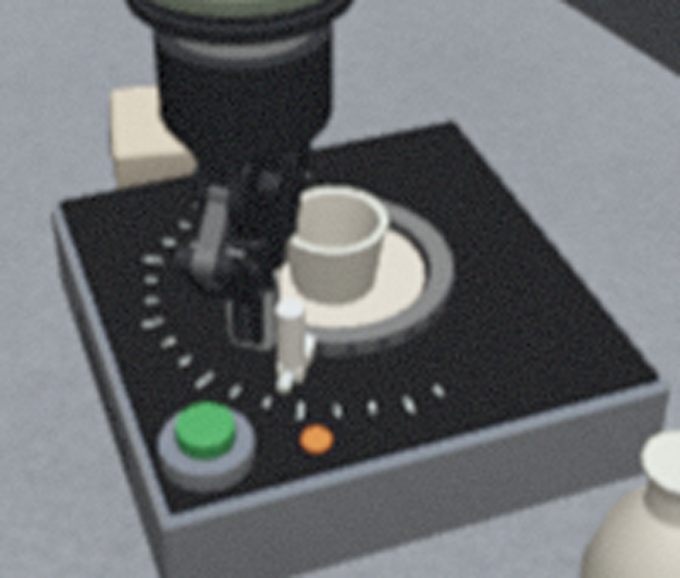

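Call:
{"op": "drive_tool", "data": {"commands": [{"slide": [-3.6, -0.7, 0], "delta_rot": [0, 0, -0.045], "gripper": 1}, {"slide": [-3.6, -0.7, 0], "delta_rot": [0, 0, -0.045], "gripper": 1}, {"slide": [-3.6, -0.7, 0], "delta_rot": [0, 0, -0.045], "gripper": 1}, {"slide": [-2.8, -0.5, 0], "delta_rot": [0, 0, -0.035], "gripper": 1}, {"slide": [0, 0, 0], "delta_rot": [0, 0, 0], "gripper": 1}]}}

```text
clock: 8.4
tcp_pos: [0.4958, -0.0476, 0.1659]
tcp_rot: [[-0.794, 0.608, -0.0], [0.608, 0.794, 0.0], [0.0, 0.0, -1.0]]
contact_force: [0.1, -0.7, 0.0]
width: 0.004
```

```bash
python3 st.py 6
```

```text
8.4 [ 0.4958 -0.0476  0.1659] [ 0.12 -0.72  0.03]
yaw 142.52743932369714 z col [-0.  0. -1.]
in tool-aligned ring frame [ 0.08025995 -0.01716379] polar deg 220.456417403719
```

View pics/side6.png

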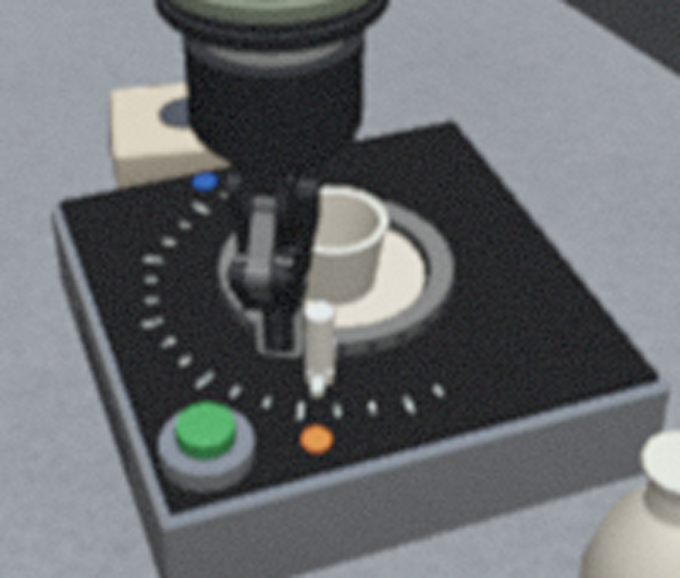

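View pics/top6.png

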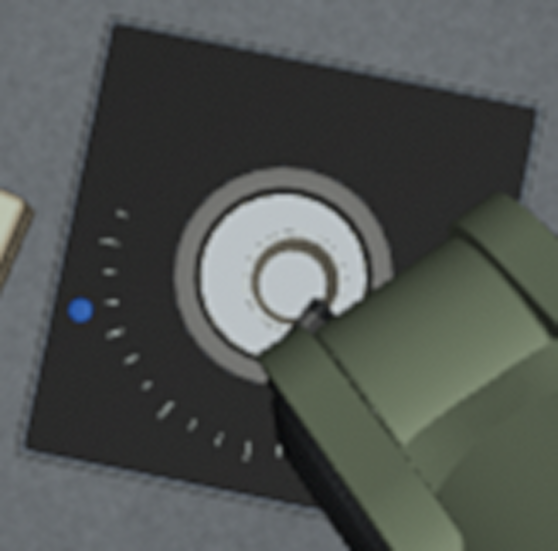

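```bash
python3 - <<'E'
from h import *
C=np.array([.5583,.0057])
c=pickle.load(open(f"side6.pkl","rb"))
for a,b,z in ((320,309,.117),(317.5,388,.079),(316,438,.073)):
    p=ray(c,180+(a+.5)/3.4-.5,150+(b+.5)/3.4-.5,z)[:2]-C; print(z,np.degrees(np.arctan2(p[1],p[0]))%360,np.hypot(*p))
E
```

```text
0.117 232.9455730060233 0.07985339171619663
0.079 233.05602953099407 0.09330662554891929
0.073 234.16184116809694 0.12029631879000188
```

Pointer at about 233.0°, stud at 234.2–234.6°: within tolerance but a little short. A small nudge, then back off and check from above.

Call:
{"op": "drive_tool", "data": {"commands": [{"slide": [-1.8, -0.4, 0], "delta_rot": [0, 0, -0.022], "gripper": 1}, {"slide": [0, 0, 0], "delta_rot": [0, 0, 0], "gripper": 1}, {"slide": [8, 0, 0], "delta_rot": [0, 0, 0], "gripper": 1}, {"slide": [10, 0, 0], "delta_rot": [0, 0, 0], "gripper": 1}, {"slide": [0, 0, -25], "delta_rot": [0, 0, 0], "gripper": 1}, {"slide": [0, 0, -30], "delta_rot": [0, 0, 0], "gripper": 1}, {"slide": [0, 0, -30], "delta_rot": [0, 0, 0], "gripper": 1}]}}

```text
clock: 9.38
tcp_pos: [0.4818, -0.0379, 0.2517]
tcp_rot: [[-0.808, 0.589, -0.0], [0.589, 0.808, -0.0], [0.0, -0.0, -1.0]]
contact_force: [-0.4, -0.3, 0.0]
width: -0.001
```

```bash
python3 st.py 7; python3 - <<'E'
from h import *
from cell import robot
c=robot.capture("wrist"); cv2.imwrite("pics/wrist7.png",c["img"][:,:,::-1]); pickle.dump(c,open("wrist7.pkl","wb"))
E
```

```text
9.375 [ 0.4818 -0.0379  0.2517] [-0.36 -0.25  0.04]
yaw 143.88237225302757 z col [-0. -0. -1.]
in tool-aligned ring frame [ 0.08028553 -0.03610306] polar deg 209.66971906311343
```

View pics/side7.png

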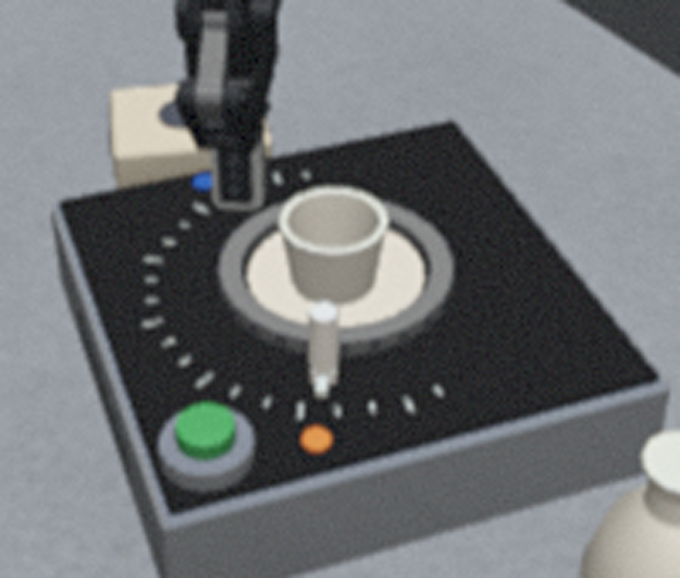

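View pics/top7.png

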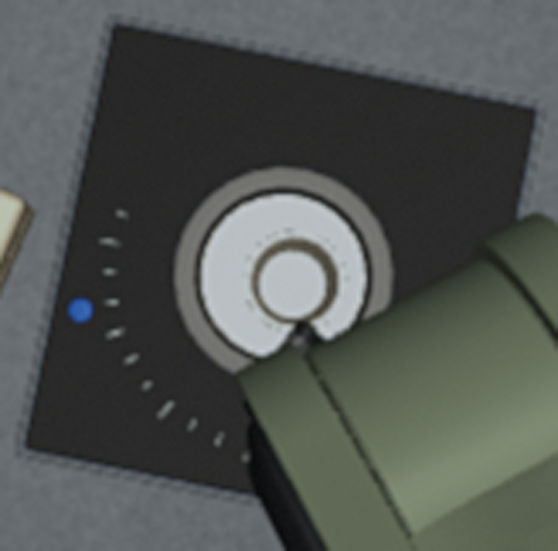

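View pics/wrist7.png

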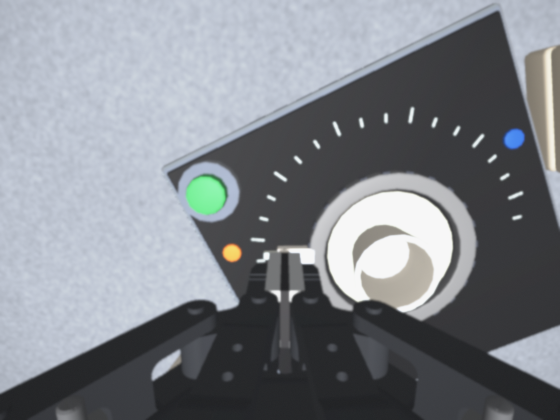

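```bash
python3 - <<'E'
from h import *
from cell import robot
C=np.array([.5583,.0057])
c=pickle.load(open(f"side7.pkl","rb"))
for a,b,z in ((323.5,310,.117),(320.5,388,.079),(316,438,.073)):
    p=ray(c,180+(a+.5)/3.4-.5,150+(b+.5)/3.4-.5,z)[:2]-C; print(z,np.degrees(np.arctan2(p[1],p[0]))%360,np.hypot(*p))
# project expected line onto side crop
c=pickle.load(open("wrist7.pkl","rb"))
for a,b,z in ((232.5,253,.074),(206,195.5,.092),(514,138.5,.074)): print(ray(c,a,b,z))
s=robot.read_state()
plan(s["tcp_pos"],s["tcp_rot"],[((.33,-.05,.30),None,4)])
plan(s["tcp_pos"],s["tcp_rot"],[((.441,-.073,.25),None,3)])
E
```

```text
0.117 234.16812686886735 0.08041362679200034
0.079 233.93288300396063 0.09316879377134026
0.073 234.16184116809694 0.12029631879000188
[ 0.48878975 -0.09080983  0.074     ]
[ 0.44104107 -0.07249881  0.092     ]
[0.53718125 0.12087379 0.074     ]
[29.0, -24.9, -12.1] [0.0, 0.001, 0.0]
[29.0, -24.9, -12.1] [0.0, 0.001, 0.0]
[29.0, -24.9, -12.1] [0.0, 0.001, 0.0]
[29.0, -24.9, -12.1] [0.0, 0.001, 0.0]
--
[4.3, -17.5, 0.6] [0.0, 0.001, 0.0]
[4.3, -17.5, 0.6] [0.0, 0.001, 0.0]
[4.3, -17.5, 0.6] [0.0, 0.001, 0.0]
--
```

Pointer 233.9–234.2° vs stud 234.2–234.6°: aligned to within about 1 mm. The wrist view gives the button at (206,195) → (0.441,-0.0725), agreeing with the top picture. Now I move over the button.

Call:
{"op": "drive_tool", "data": {"commands": [{"slide": [4.3, -17.5, 0], "delta_rot": [0, 0, 0], "gripper": 1}, {"slide": [4.3, -17.5, 0], "delta_rot": [0, 0, 0], "gripper": 1}, {"slide": [4.3, -17.5, 0], "delta_rot": [0, 0, 0], "gripper": 1}, {"slide": [0, 0, 25], "delta_rot": [0, 0, 0], "gripper": 1}, {"slide": [0, 0, 25], "delta_rot": [0, 0, 0], "gripper": 1}, {"slide": [0, 0, 20], "delta_rot": [0, 0, 0], "gripper": 1}, {"slide": [0, 0, 5], "delta_rot": [0, 0, 0], "gripper": 1}, {"slide": [0, 0, 0], "delta_rot": [0, 0, 0], "gripper": 1}]}}

```text
clock: 10.52
tcp_pos: [0.4409, -0.0728, 0.1758]
tcp_rot: [[-0.808, 0.589, -0.001], [0.589, 0.808, 0.0], [0.001, -0.0, -1.0]]
contact_force: [-0.1, 0.4, -0.4]
width: 0.001
```

```bash
python3 st.py 8
```

```text
10.525 [ 0.4409 -0.0728  0.1758] [-0.07  0.36 -0.42]
yaw 143.8832937147567 z col [-0.001  0.    -1.   ]
in tool-aligned ring frame [ 0.1326641  -0.04858893] polar deg 213.76776696153732
```

View pics/side8.png

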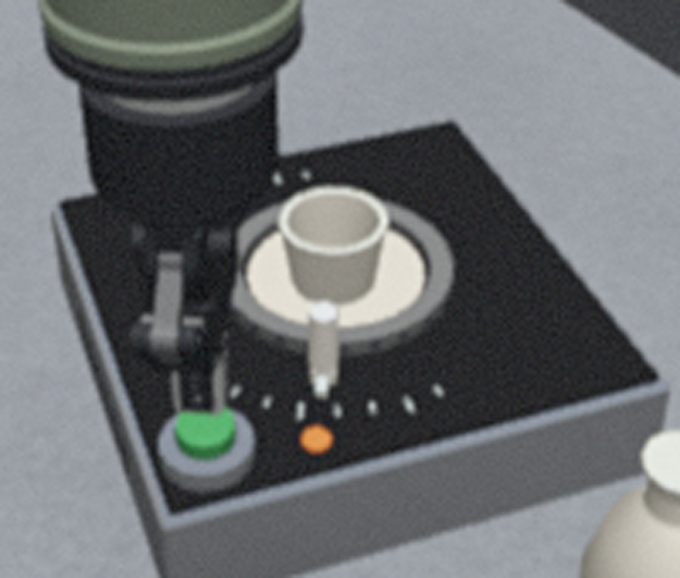

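View pics/top8.png

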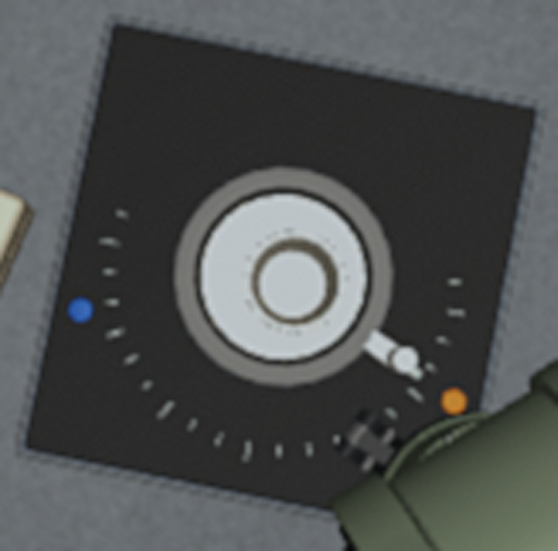

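The top view confirms it: ring centre (284,275), pointer tip (421,375) and stud (454,401) are collinear within 0.5°. The fingers are over the button, so I press in small steps.

Call:
{"op": "drive_tool", "data": {"commands": [{"slide": [0, 0, 4], "delta_rot": [0, 0, 0], "gripper": 1}, {"slide": [0, 0, 4], "delta_rot": [0, 0, 0], "gripper": 1}, {"slide": [0, 0, 2], "delta_rot": [0, 0, 0], "gripper": 1}, {"slide": [0, 0, 2], "delta_rot": [0, 0, 0], "gripper": 1}, {"slide": [0, 0, 1.5], "delta_rot": [0, 0, 0], "gripper": 1}, {"slide": [0, 0, 0], "delta_rot": [0, 0, 0], "gripper": 1}]}}

```text
clock: 11.38
tcp_pos: [0.4411, -0.0731, 0.1624]
tcp_rot: [[-0.808, 0.59, -0.0], [0.59, 0.808, 0.0], [0.0, -0.0, -1.0]]
contact_force: [-0.9, -0.1, 3.0]
width: 0.004
```

Call:
{"op": "drive_tool", "data": {"commands": [{"slide": [0, 0, 1.5], "delta_rot": [0, 0, 0], "gripper": 1}, {"slide": [0, 0, 1.5], "delta_rot": [0, 0, 0], "gripper": 1}, {"slide": [0, 0, 0.5], "delta_rot": [0, 0, 0], "gripper": 1}, {"slide": [0, 0, 0], "delta_rot": [0, 0, 0], "gripper": 1}]}}

```text
clock: 11.88
tcp_pos: [0.4411, -0.0731, 0.1589]
tcp_rot: [[-0.808, 0.59, -0.0], [0.59, 0.808, -0.0], [0.0, -0.0, -1.0]]
contact_force: [-1.1, -0.4, 5.4]
width: -0.001
```

Call:
{"op": "drive_tool", "data": {"commands": [{"slide": [0, 0, 0.5], "delta_rot": [0, 0, 0], "gripper": 1}, {"slide": [0, 0, 0], "delta_rot": [0, 0, 0], "gripper": 1}]}}

```text
clock: 12.12
tcp_pos: [0.4411, -0.0731, 0.1586]
tcp_rot: [[-0.808, 0.59, 0.0], [0.59, 0.808, -0.0], [-0.0, -0.0, -1.0]]
contact_force: [-3.3, 0.5, 10.5]
width: 0.005
```

```bash
python3 st.py 9
```

```text
12.125 [ 0.4411 -0.0731  0.1586] [-3.32  0.5  10.5 ]
yaw 143.85929202662984 z col [ 0. -0. -1.]
in tool-aligned ring frame [ 0.1327443  -0.04816385] polar deg 213.91691291010682
```

View pics/side9.png

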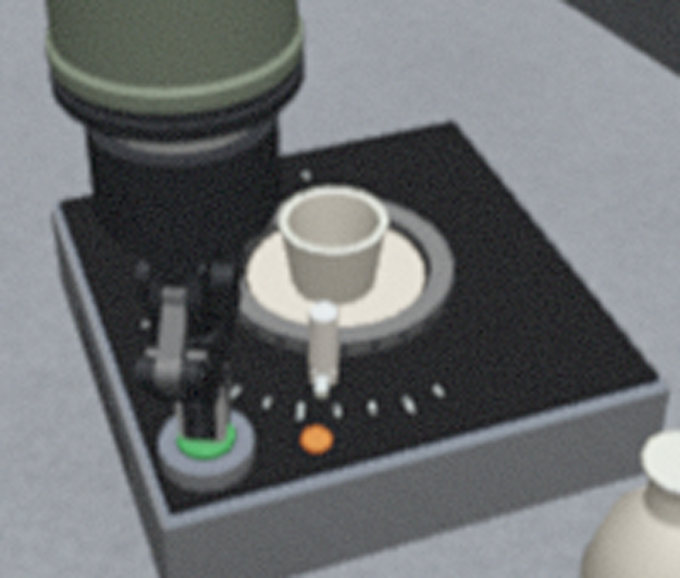

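The button at (207,438) is down, and the force jumped from 5.4 to 10.5 N as it reached its stop. I'll release and retreat.

Call:
{"op": "drive_tool", "data": {"commands": [{"slide": [0, 0, -5], "delta_rot": [0, 0, 0], "gripper": 1}, {"slide": [0, 0, -15], "delta_rot": [0, 0, 0], "gripper": 1}, {"slide": [0, 0, -35], "delta_rot": [0, 0, 0], "gripper": 1}, {"slide": [0, 0, -40], "delta_rot": [0, 0, 0], "gripper": 1}, {"slide": [20, -20, -10], "delta_rot": [0, 0, 0], "gripper": 1}, {"slide": [0, 0, 0], "delta_rot": [0, 0, 0], "gripper": 1}, {"slide": [0, 0, 0], "delta_rot": [0, 0, 0], "gripper": 1}]}}

```text
clock: 13.1
tcp_pos: [0.4135, -0.0776, 0.2638]
tcp_rot: [[-0.807, 0.59, 0.001], [0.59, 0.807, -0.0], [-0.001, 0.0, -1.0]]
contact_force: [0.4, -0.2, -0.8]
width: 0.002
```

```bash
python3 st.py 10; python3 - <<'E'
from h import *
a=cv2.imread("pics/side10.png");b=cv2.imread("pics/top10.png");h=min(a.shape[0],b.shape[0])
m=np.hstack([a[:h],b[:h]]);cv2.imwrite("pics/both10.png",cv2.resize(m,None,fx=.64,fy=.64))
E
```

```text
13.1 [ 0.4135 -0.0776  0.2638] [ 0.37 -0.22 -0.81]
yaw 143.83550299039882 z col [ 0.001 -0.    -1.   ]
in tool-aligned ring frame [ 0.15268495 -0.0677625 ] polar deg 209.90356707087798
```

View pics/both10.png

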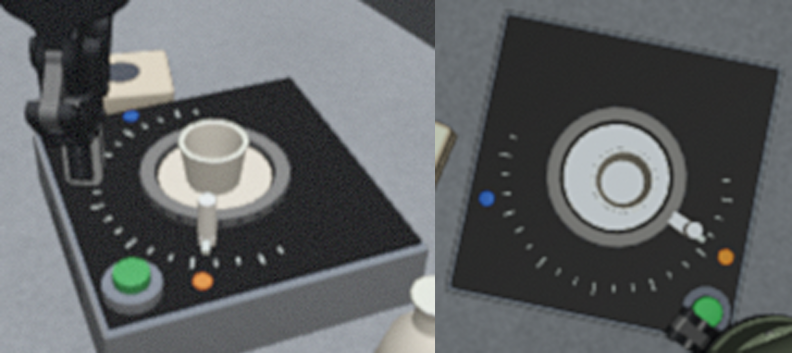

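The button is up again at (131,274), the pointer still aims at the orange stud, and the beaker, vase and mould are where they were. Handing in.

```bash
python3 -c "
from cell import robot
print(robot.close_job())"
```

```text
the job is handed in; nothing more can be done
None
```

I pushed the lever post anticlockwise round its arc with the shut fingertips, about 74°, until the pointer aimed at the orange stud. I then pressed the green button to its stop, released it, backed the arm clear and handed the job in at about 13 s of the 54 s allowed. The interface gave no verdict.

- **Pointer:** measured at 233.9–234.2° against 234.2–234.6° for the stud, so the line passes within about 1.5 mm of its centre (limit 7 mm). The top view just before the press agreed to about 0.5°. The last pictures, checked by eye only, show it unchanged.
- **Button:** the fingertips went down about 6 mm past its resting height, and the force jumped from 5.4 to 10.5 N at the stop. The last picture shows it up again.
- **Forces:** the readings taken during the push stayed near 2 N, well under the 15 N limit.
- **Beaker, vase and mould:** all look undisturbed in the last pictures, though I judged this by eye and did not measure their positions. Only part of the vase and mould was in view.

No check failed or disagreed. One move call was refused whole because a row lacked its turn; I sent it again with nothing disturbed.

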